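Fill the gaps in the city-block model and hold the tower through the deck

TASK

Each of the three rows of the architectural model is one building short: stand each of the two shorter loose timber blocks upright in the empty recess of the ground row whose finished blocks are as tall as it is. Pass the longest block foot first down through the slot in the raised deck and finish while still holding it there, upright, its roof level with the roof of the finished tower on the deck, hanging freely in the slot without leaning on its sides, with its foot clear of the board below. Do not let go of it at the end, and leave the other things on the bench where they are.

Things in the scene. Friction and masses are not known exactly. Their poses are not given: they have to be found in the camera images.
- model: the fixed model: board 250 (x) x 310 (y) mm, white card top 12 mm above the bench. Origin: centre of its underside, on the bench; x along its three parallel rows towards their empty places, z up. Finished blocks have the loose blocks' section, 50 mm along x, 22 along y. Raised deck: x -100 to 105, y 52 to 138, top 72 mm above the bench. Tiny trees up to 40 mm high stand between the rows
- plot_low (a point): floor centre of the empty recess ending the low row, 8 mm above the bench; recess 56 (model x) x 28 (y) mm, 4 mm deep; at model x 75, y -95. The row's two finished blocks, 72 mm tall, roofs 80 mm above the bench, stand 80 and 160 mm behind it (model -x); axes as the model's
- plot_mid (a point): floor centre of the empty recess ending the middle row, 8 mm above the bench; recess 56 (model x) x 28 (y) mm, 4 mm deep; at model x 75, y -5. The row's two finished blocks, 96 mm tall, roofs 104 mm above the bench, stand 80 and 160 mm behind it (model -x); axes as the model's
- slot (a point): centre of the slot through the raised deck, at the deck's top face, 72 mm above the bench; slot 54 (model x) x 26 (y) mm, 2 mm clear of the block on every side, straight through the 6 mm deck, no chamfer; open below down to the card, 60 mm under the deck top; at model x 60, y 95; axes as the model's
- deck_roof (a point): roof centre of the finished tower on the deck, 75 mm above the deck top, 147 mm above the bench, 105 mm behind the slot (model -x). The long block held with its roof level with it has its foot 45 mm below the deck top, 15 mm above the card
- block_short: loose plain timber block, 50 (its x) x 22 (its y) x 72 mm tall (its z), 6 scored storeys of 12 mm, standing upright on the bench at the start; same section and wood as the other two loose blocks, told apart by length only; about 55 g; origin at the centre of its foot
- block_mid: loose plain timber block, 50 (its x) x 22 (its y) x 96 mm tall (its z), 8 scored storeys of 12 mm, standing upright on the bench at the start; same section and wood as the other two loose blocks, told apart by length only; about 73 g; origin at the centre of its foot
- block_long: loose plain timber block, 50 (its x) x 22 (its y) x 120 mm tall (its z), 10 scored storeys of 12 mm, standing upright on the bench at the start; same section and wood as the other two loose blocks, told apart by length only; about 92 g; origin at the centre of its foot
- glue: bystander: white glue bottle, 48 mm across, 132 mm tall, upright; origin at its base centre
- tape: bystander: roll of tape lying flat, 90 mm across, 24 mm high; origin at its base centre
- pins: bystander: clear jar with steel cap, 52 mm across, 60 mm tall; origin at its base centre
- offcut: bystander: cork offcut 70 x 45 x 30 mm high; origin at its base centre
Things that resemble listed ones, but are neither listed nor needed, are in the scene too. Leave any pink look-alike of the block_long alone. What is shaped like the block_short but red is not meant.

How it is judged:
By the outcome, as a careful person would: the job done as asked, in the order asked, and still so for the second after the job is handed in, while the arm keeps its last pose, push and grip.
It also fails if it takes over 72 s, if anything falls off the work surface, if the arm or the gripper's body presses on something with over 40 N, if the wrist force passes 120 N, or if a joint passes its speed limit or range.

ROBOT

A 6-joint arm with a two-finger parallel gripper is mounted at the origin on the work surface. World frame = base frame: x ahead of the robot, y to its left, z up, the work surface at z = 0. Lengths are in m, angles in rad, forces in N, time in s.
With the tool pointing down it reaches from about 0.35 to 0.775 m from the base axis. Payload 7.3 kg.
Tool frame: the origin (TCP) lies at the centre of the arm's flange, where the gripper is bolted on; the fingertips stand 178 mm ahead of it and the grasp point (between the pads) lies 159 mm ahead of it (tip_extent is the distance from the TCP to the fingertips, in m); z points along the fingers, y is the line along which they close (so a half turn about z gives the same grasp; the last joint's range is limited). The gripper opens to 92 mm and grips with 3 to 60 N. Pads are 19 mm wide; open, the fingers measure 130 mm over their backs; the gripper's body (75 mm by 190 mm) begins 47 mm behind the grasp point.
Start: joints at [0.98, 0.342, 1.524, -0, 1.275, -0.146], TCP at [0.226, 0.474, 0.405] pointing down, gripper open.
Joint ranges: [-2.53, 2.53], [-0.77, 2.02], [0.04, 2.7], [-1, 4.14], [0.28, 2.66], [-3.11, 3.11]. Speed limits (rad/s): [2.57, 2.57, 3.14, 3.14, 3.14, 3.14].

INTERFACE

Orientations are given as [roll, pitch, yaw] about the fixed x, y, z axes, in that order (R = Rz(yaw) Ry(pitch) Rx(roll)).
In Python, from cell import * gives the robot as it stands.
- The arm moves only by the tool arm_command, never from a script. Its arguments are lists of equal length, an entry for each row: "xyz": the shift along the world's x, y, z in mm, a list of three; "spin": the turn about the world's z in degrees. In form: {"xyz": [[tx, ty, tz], ...], "spin": [spin, ...]}. A call has 1 to 20 rows; each row shifts and turns the commanded pose from where the row before left it; what a row does not reach is not made up. A row lasts 1/10 s, in which the tool goes at most 50 mm and 8.59 degrees, less where a joint would pass 70% of its speed; a pose out of reach is approached as far as the arm can. A call with a gripper value outside its range is refused whole. "jaw" is the opening, from -1 (shut) to 1 (fully open), set as the call begins (left out, the last holds). The fingers move at their own pace and stop on an object; "squeeze" is the grip in N (left out, the last holds). Time passes only in rows, so rows that do not move let the fingers close. It gives the time, the measured TCP pose, the force, the opening and the grip force at its end, in the units of the state.
- observe(): the state, without advancing time (a new reading comes with each control period).
- read_camera(name): name is "scene" or "side" or "wrist"; returns a dict with "img" (400x640x3 uint8, red, green, blue), "depth" (400x640 float32, m along the optical axis (not along the pixel's ray), 0 where there is no reading), "fx", "fy", "cx", "cy" (pixels), "world_from_camera" (4x4, takes a point from camera to world coordinates). Camera axes: x right, y up, looking along -z (the intrinsics and any distortion apply to the point x, -y, -z); pixel columns grow to the right and rows downward; lengths in m; the calibration is good to about 2 mm. The wrist camera is an equidistant fisheye: a pixel r from the principal point sees the ray r / f radians off the axis. A picture is of the moment at which its call begins.
- hand_in(): hands the job in; it is judged then, once.
The state is a dict: "time": time; "qpos": joint angles; "qvel": joint speeds; "joint_efforts": joint torques, N m; "tool_pos": TCP position; "tool_rot": TCP orientation; "contact_force": force on the tool from outside, world axes, zero at the start; "torque": the same for the moment, N m; "opening": finger opening in m; "grip_force": force on a finger pad.
Only numpy, scipy, OpenCV 4.12 (cv2) and the standard library are available. Lean on these libraries where they do the work, as an engineer would, in place of code of your own. Each camera call takes 0.05 s, during which the arm holds its last target. There are 200 camera calls.

## Working session

There is one attempt and no reset: what is moved stays moved. The work goes in short steps, Python scripts to look and compute and a tool call to move; the robot and the scene stay as the last step left them, time stands still between calls to the robot, and variables do not carry over. Pictures are saved under pics/ and viewed, at most 10 in all, crops included, and the job is handed in when it is done.

Besides the shell and the picture viewer there is one more tool, called after ">>>" as name(argument=value, ...) on one line, values as JSON. arm_command: Moves the arm, as the interface text tells. Its arguments: {"type":"object","properties":{"xyz":{"type":"array","items":{"type":"array","items":{"type":"number"}}},"spin":{"type":"array","items":{"type":"number"}},"jaw":{"type":"number"},"squeeze":{"type":"number"}},"required":["xyz","spin"]}

```bash
mkdir -p pics; cat > h.py <<'E'
from cell import *
import numpy as np, cv2
def snap(n,f):
    c=read_camera(n); cv2.imwrite('pics/'+f+'.png',c['img'][:,:,::-1]); np.savez('pics/'+f+'.npz',**c); return c
E
python3 - <<'E'
from h import *
for n in ("scene","side"):
    c=snap(n,n+"0"); print(n,c['fx'],c['fy'],c['cx'],c['cy'],c['world_from_camera'].round(3).tolist())
a=[cv2.imread(f'pics/{n}0.png') for n in("scene","side")]
print(observe())
E
```

```text
scene 425.3974361500125 425.3974361500125 316.7393403320247 203.92360514292682 [[-0.57, -0.486, 0.663, 1.133], [0.822, -0.341, 0.456, 0.364], [0.004, 0.804, 0.594, 0.683], [0.0, 0.0, 0.0, 1.0]]
side 385.42925762713685 385.42925762713685 319.052855301455 199.60683012800328 [[0.996, 0.067, -0.05, 0.466], [-0.082, 0.686, -0.723, -0.76], [-0.014, 0.725, 0.689, 0.79], [0.0, 0.0, 0.0, 1.0]]
{'time': 0.1, 'qpos': array([ 9.80005228e-01,  3.42646460e-01,  1.52485960e+00,  1.60926024e-05,
        1.27541806e+00, -1.46003876e-01]), 'qvel': array([ 1.00981693e-03, -1.61104938e-03, -2.84075144e-03,  8.79976117e-04,
        6.09959205e-05,  5.53874760e-04]), 'joint_efforts': array([ 1.10869158e-03, -4.32002664e+01, -2.44695497e+01,  7.19194184e-02,
        5.25684224e-02, -8.27238591e-05]), 'tool_pos': array([0.22581001, 0.47383987, 0.40413933]), 'tool_rot': array([-3.14027759e+00, -2.08934771e-04,  2.69680060e+00]), 'contact_force': array([-0.73920596,  0.05502225,  0.07458918]), 'torque': array([-0.03880244,  0.03263058,  0.04736951]), 'grip_force': 0.0, 'opening': 0.09182464472577004}
```

View pics/scene0.png

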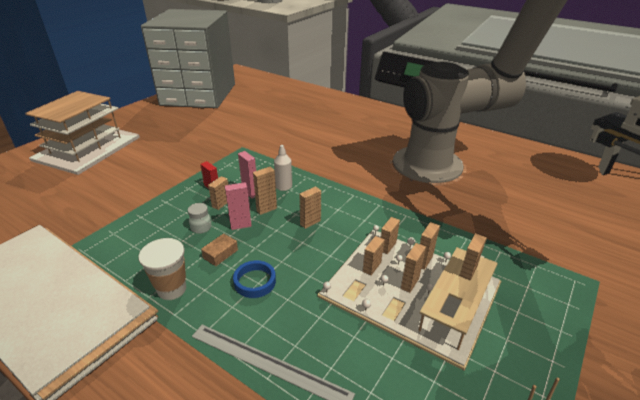

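View pics/side0.png

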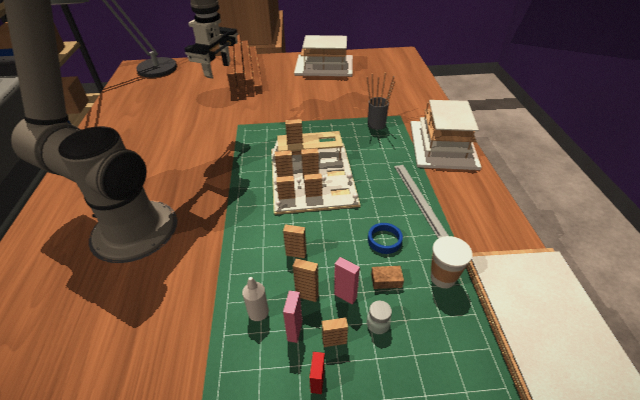

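The three plain timber candidates are at scene (218,193), (264,190) and (310,207), and at side (335,332), (306,281) and (295,241). The pink pair and the red one are look-alikes. I'll measure all three from depth, and get the model pose from its five finished roofs.

```bash
cat >> h.py <<'E'
def cloud(c):
    v,u=np.mgrid[0:400,0:640]; d=c['depth']
    P=np.stack([(u-c['cx'])/c['fx']*d,-(v-c['cy'])/c['fy']*d,-d,np.ones_like(d)],-1)@c['world_from_camera'].T
    P=P[...,:3]; P[d<=0]=np.nan; return P
def roofs(c,zmin=.055,zmax=.16):
    P=cloud(c); hsv=cv2.cvtColor(c['img'],cv2.COLOR_RGB2HSV)
    m=(hsv[...,0]>5)&(hsv[...,0]<25)&(hsv[...,1]>70)&(P[...,2]>.02)&(P[...,2]<zmax)&(P[...,0]>.2)&(P[...,0]<.85)
    n,l,st,ce=cv2.connectedComponentsWithStats(m.astype(np.uint8))
    out=[]
    for i in range(1,n):
        if st[i,4]<60: continue
        q=P[l==i]; zt=np.percentile(q[:,2],97)
        t=q[q[:,2]>zt-.005]
        if zt<zmin or len(t)<15: continue
        r=cv2.minAreaRect((t[:,:2]*1000).astype(np.float32))
        out.append((ce[i].round(),round(zt*1000,1),len(t),[round(x,1) for x in (*r[0],*r[1],r[2])]))
    return out
E
python3 - <<'E'
from h import *
ims=[]
for n in("scene","side"):
    c=dict(np.load(f'pics/{n}0.npz')); print(n)
    for o in roofs(c): print(*o)
    ims.append(c['img'][:,:,::-1])
a=cv2.resize(ims[0][140:240,190:340],(600,400),interpolation=3)
b=cv2.resize(ims[1][110:220,260:370],(400,400),interpolation=3)
d=cv2.resize(ims[1][215:400,235:420],(400,400),interpolation=3)
cv2.imwrite('pics/crop1.png',cv2.resize(np.hstack([a[:, :],d]),(800,320)))
E
```

```text
scene
[ 68. 107.] 154.1 1238 [556.2, -954.2, 194.7, 148.8, 11.7]
[ 72. 133.] 90.3 36 [597.6, -906.7, 96.3, 176.7, 58.2]
[265. 187.] 120.6 117 [469.2, -255.8, 23.0, 49.3, 65.8]
[218. 189.] 73.7 110 [550.4, -341.6, 131.5, 46.6, 45.8]
[310. 204.] 97.0 127 [447.6, -127.4, 24.9, 50.6, 69.4]
[380. 244.] 81.8 328 [468.0, 80.7, 129.5, 22.6, 1.4]
[419. 256.] 105.7 375 [465.6, 170.1, 132.5, 22.5, 1.6]
[461. 286.] 147.2 231 [462.7, 270.3, 52.4, 22.0, 2.3]
[169. 280.] 79.9 78 [812.6, -214.7, 25.4, 71.4, 60.8]
side
[256.  12.] 149.4 57 [285.2, 1477.6, 28.7, 164.7, 84.5]
[243.  67.] 94.7 362 [220.3, 944.0, 64.2, 417.8, 5.7]
[301. 157.] 142.9 108 [462.9, 270.6, 28.6, 47.1, 88.7]
[295. 239.] 98.4 153 [447.1, -129.4, 23.6, 49.8, 74.7]
[445. 273.] 83.9 55 [788.8, -260.7, 30.1, 78.7, 62.3]
[306. 277.] 122.1 211 [468.3, -257.4, 23.5, 50.0, 68.4]
[335. 330.] 75.0 257 [519.8, -372.7, 50.0, 24.0, 4.5]
```

View pics/crop1.png

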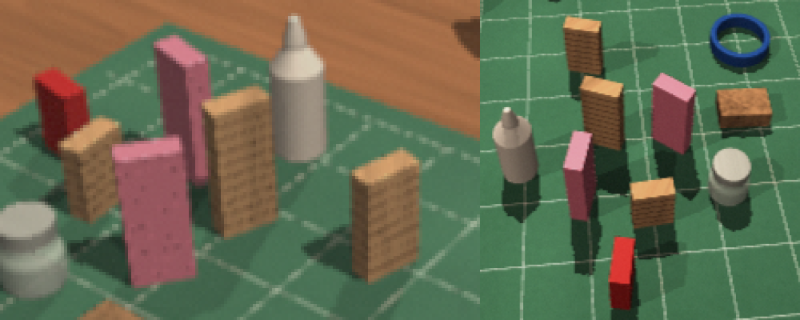

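The crop confirms plain timber at short (6 storeys), mid and long, with roof heights 74, 97 and 121 mm. The pinks and the red one stay put. Next I'll measure the obstacles and get better yaws.

```bash
python3 - <<'E'
from h import *
for n in("scene","side"):
    c=dict(np.load(f'pics/{n}0.npz')); P=cloud(c); hsv=cv2.cvtColor(c['img'],cv2.COLOR_RGB2HSV)
    print(n)
    for nm,m in (("pink",(hsv[...,0]>160)&(hsv[...,1]>60)&(hsv[...,1]<170)),("red",((hsv[...,0]>172)|(hsv[...,0]<4))&(hsv[...,1]>180)),("grey",(hsv[...,1]<60)&(hsv[...,2]>80))):
        m=m&(P[...,2]>.02)&(P[...,2]<.16)&(P[...,0]>.3)&(P[...,0]<.75)&(P[...,1]<-.1)&(P[...,1]>-.6)
        k,l,st,ce=cv2.connectedComponentsWithStats(m.astype(np.uint8))
        for i in range(1,k):
            if st[i,4]<80: continue
            q=P[l==i]*1000; print(nm,ce[i].round(),"lo",np.percentile(q,2,0).round(),"hi",np.percentile(q,98,0).round())
    # vertical faces of the timber blocks: lines in plan
    for nm,x,y,h in(("short",520,-373,72),("mid",447,-128,96),("long",469,-257,120)):
        q=P.reshape(-1,3)*1000; k=(np.hypot(q[:,0]-x,q[:,1]-y)<34)&(q[:,2]>h-4)&(q[:,2]<h+6)
        t=q[k]; 
        if n=="scene" and nm=="short":
            pass
        r=cv2.minAreaRect(t[:,:2].astype(np.float32)); print(nm,len(t),t.mean(0).round(1),np.round([*r[0],*r[1],r[2]],1))
    # trees and recess area
    o=np.array([510.4,176.6]);a=np.radians(1.6);R=np.array([[np.cos(a),-np.sin(a)],[np.sin(a),np.cos(a)]])
    q=P.reshape(-1,3)*1000; M=(q[:,:2]-o)@R
    k=(q[:,2]>18)&(q[:,2]<60)&(M[:,0]>20)&(M[:,0]<130)&(M[:,1]>-160)&(M[:,1]<45)
    im=np.zeros((205,110),np.uint8); 
    xy=M[k]; im[np.clip((xy[:,1]+160).astype(int),0,204),np.clip((xy[:,0]-20).astype(int),0,109)]=1
    im=cv2.dilate(im,np.ones((5,5)))
    kk,l,st,ce=cv2.connectedComponentsWithStats(im)
    print("trees",[(s[:4]+np.array([20,-160,0,0])).tolist() for s in st[1:]])
E
```

```text
scene
pink [241. 190.] lo [ 433. -361.   23.] hi [ 581. -244.  121.]
red [209. 171.] lo [ 470. -472.   25.] hi [ 493. -427.   74.]
grey [283. 168.] lo [ 344. -300.   21.] hi [ 379. -265.  126.]
grey [198. 215.] lo [ 601. -362.   22.] hi [ 644. -318.   62.]
short 115 [ 521.  -371.2   71.8] [ 519.4 -372.2   51.2   25.5    4.9]
mid 135 [ 448.6 -128.1   95.8] [ 447.  -129.1   25.4   51.    75. ]
long 122 [ 468.9 -255.4  119.6] [ 468.2 -257.5   26.7   49.4   68.6]
trees [[104, -149, 18, 19], [20, -106, 4, 19], [20, -86, 3, 5], [102, -60, 19, 21], [20, -58, 21, 18], [20, -16, 4, 25]]
side
pink [346. 278.] lo [ 533. -289.   23.] hi [ 578. -252.  122.]
pink [293. 314.] lo [ 421. -370.   23.] hi [ 451. -323.  122.]
red [317. 371.] lo [ 463. -478.   26.] hi [ 489. -430.   75.]
grey [254. 296.] lo [ 334. -312.   25.] hi [ 375. -279.  131.]
grey [379. 315.] lo [ 597. -367.   23.] hi [ 640. -324.   63.]
short 275 [ 519.7 -373.6   72.7] [ 519.8 -372.7   50.    24.     4.5]
mid 166 [ 447.8 -130.7   96.3] [ 447.6 -129.1   24.5   50.6   74.7]
long 219 [ 468.3 -257.7  120.6] [ 468.4 -257.    24.5   50.    68.6]
trees [[102, -149, 19, 16], [24, -61, 17, 19], [99, -61, 21, 20], [20, -18, 3, 5]]
```

>>> arm_command(xyz=[[22,-37,0],[22,-37,0],[22,-37,0],[22,-37,0],[22,-37,0],[22,-37,0],[22,-37,0],[22,-37,0],[22,-37,0],[22,-37,0],[7,-42,0],[7,-42,0],[7,-42,0],[7,-42,0],[7,-42,0],[7,-42,0],[7,-42,0],[7,-42,0],[7,-42,0],[7,-42,0]], spin=[1.5,1.5,1.5,1.5,1.5,1.5,1.5,1.5,1.5,1.5,1.5,1.5,1.5,1.5,1.5,1.5,1.5,1.5,1.5,1.5], jaw=0.2, squeeze=30)

```text
time: 2.1
tool_pos: [0.5158, -0.3178, 0.4043]
tool_rot: [3.141, -0.001, -3.062]
contact_force: [-0.1, 0.1, -0.6]
opening: 0.055
grip_force: 0.0
```

>>> arm_command(xyz=[[2,-27,-20],[2,-28,-20],[0,0,0],[0,0,0]], spin=[0,0,0,0])

```text
time: 2.5
tool_pos: [0.5197, -0.3713, 0.3636]
tool_rot: [3.139, -0.002, -3.064]
contact_force: [-0.1, 0.4, 0.1]
opening: 0.0552
grip_force: 0.0
```

```bash
cat >> h.py <<'E'
def wcloud(c):
    v,u=np.mgrid[0:400,0:640]; d=c['depth']
    x=(u-c['cx'])/c['fx']; y=(v-c['cy'])/c['fy']; r=np.hypot(x,y)+1e-9; k=np.tan(np.minimum(r,1.5))/r
    P=np.stack([x*k*d,-y*k*d,-d,np.ones_like(d)],-1)@c['world_from_camera'].T
    P=P[...,:3]; P[(d<=0)|(r>1.4)]=np.nan; return P*1000
def top(P,x,y,z,R=34,dz=5):
    q=P.reshape(-1,3); t=q[(np.hypot(q[:,0]-x,q[:,1]-y)<R)&(abs(q[:,2]-z)<dz)]
    r=cv2.minAreaRect(t[:,:2].astype(np.float32)); return len(t),t.mean(0).round(1),np.round([*r[0],*r[1],r[2]],1)
E
python3 - <<'E'
from h import *
c=snap("wrist","w1"); P=wcloud(c); print(c['fx'],c['world_from_camera'].round(3).tolist())
print(observe()['tool_pos'],top(P,520,-373,72),top(P,469,-257,120),top(P,447,-128,96))
E
```

```text
309.70691628693146 [[-0.078, -0.949, -0.304, 0.435], [0.997, -0.074, -0.026, -0.377], [0.002, -0.306, 0.952, 0.343], [0.0, 0.0, 0.0, 1.0]]
[ 0.51992565 -0.37065965  0.36472753] (1213, array([ 516.4, -372.4,   71.3]), array([ 516.9, -372.5,   50.3,   20.7,    4.9])) (1570, array([ 465.5, -257.6,  119.1]), array([ 465.7, -256.7,   23.6,   50.2,   67.8])) (793, array([ 444.7, -130.9,   95. ]), array([ 444.4, -129.1,   25. ,   50.6,   73.2]))
```

View pics/w1.png

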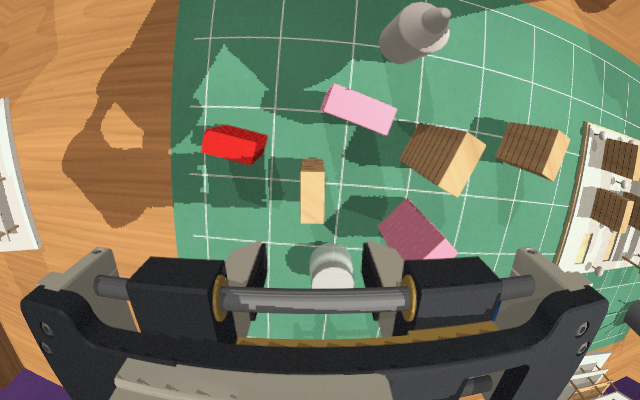

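>>> arm_command(xyz=[[-1,-2,-20],[0,0,-30],[0,0,-30],[0,0,-30],[0,0,-14],[0,0,-4],[0,0,0]], spin=[0,0,0,0,0,0,0])

```text
time: 3.25
tool_pos: [0.5193, -0.3728, 0.2377]
tool_rot: [-3.141, 0.001, -3.062]
contact_force: [-0.1, -0.7, -0.5]
opening: 0.0551
grip_force: 0.0
```

>>> arm_command(xyz=[[0,0,0],[0,0,0],[0,0,0],[0,0,0],[0,0,0],[0,0,0]], spin=[0,0,0,0,0,0], jaw=-1, squeeze=30)

```text
time: 3.85
tool_pos: [0.5189, -0.3732, 0.2371]
tool_rot: [-3.141, 0.0, -3.063]
contact_force: [-0.2, -0.2, 1.9]
opening: 0.0214
grip_force: 30.0
```

>>> arm_command(xyz=[[0,0,20],[0,0,30],[0,0,30],[0,0,30],[0,0,30],[5,30,10],[6,40,0],[6,40,0],[6,40,0],[6,40,0],[6,40,0],[6,40,0],[6,40,0],[6,40,0],[6,40,0],[6,40,0],[6,40,0],[4,27,0],[0,0,0],[0,0,0]], spin=[0,0,0,0,0,-0.3,-0.3,-0.3,-0.3,-0.3,-0.3,-0.3,-0.3,-0.3,-0.2,0,0,0,0,0])

```text
time: 5.85
tool_pos: [0.5938, 0.1243, 0.3864]
tool_rot: [-3.141, -0.001, -3.112]
contact_force: [-0.6, -1.0, 0.6]
opening: 0.0221
grip_force: 30.0
```

```bash
cat >> h.py <<'E'
def plan(P,hsv,f):  # board-white / recess measured in plan
    pass
def near(P,x,y,R,z0,z1):
    q=P.reshape(-1,3); return q[(abs(q[:,0]-x)<R)&(abs(q[:,1]-y)<R)&(q[:,2]>z0)&(q[:,2]<z1)]
E
python3 - <<'E'
from h import *
o=observe(); print(o['tool_pos']*1000,o['tool_rot'])
t=o['tool_pos']*1000
W=[]
for n in("scene","side","wrist"):
    c=snap(n,n+"2"); P=wcloud(c) if n=="wrist" else cloud(c)*1000
    W.append(c['img'][:,:,::-1])
    print(n,"held roof",top(P,t[0],t[1],t[2]-236.9+72,R=32,dz=4))
    # finished roofs
    S=[];M=[]
    for mx,my,z in((-5,-95,80),(-85,-95,80),(-5,-5,104),(-85,-5,104),(-45,95,147)):
        a=np.radians(1.6); x=510.4+mx*np.cos(a)-my*np.sin(a); y=176.6+mx*np.sin(a)+my*np.cos(a)
        r=top(P,x,y,z,R=33); print(mx,my,r[0],r[1],r[2])
cv2.imwrite('pics/c2.png',np.vstack([cv2.resize(W[0][180:380,300:520],(660,600))])) 
E
```

```text
[593.75035713 124.28202126 386.35283618] [-3.14118682e+00 -7.41611206e-04 -3.11196907e+00]
scene held roof (277, array([601.7, 123.4, 221.5]), array([599.8, 127. ,  48.8,  45.8,  63. ]))
-5 -95 1 [533.   71.7  78.3] [533.   71.7   0.    0.    0. ]
-85 -95 46 [428.2  88.1  79.5] [427.5  87.8  49.1   6.7   3.6]
-5 -5 216 [507.2 172.2 103.9] [505.7 171.7  52.2  22.3   1.2]
-85 -5 183 [428.  169.7 104. ] [425.8 169.3  52.6  21.9   1.8]
-45 95 236 [465.6 270.6 147. ] [462.3 270.2  53.   21.7   1.5]
side held roof (43, array([589.6, 110.6, 221.6]), array([589.5, 110.2,  30.1,  53.4,  69.9]))
-5 -95 111 [508.6  79.6  79.9] [509.2  81.4  26.8  48.9  89.1]
-85 -95 109 [428.8  76.9  80.3] [429.5  78.5  48.   25.6   0.5]
-5 -5 101 [505.8 169.  104.1] [505.8 170.7  48.8  26.6   1.3]
-85 -5 102 [425.9 166.9 103.9] [425.9 168.2  27.3  47.7  88.7]
-45 95 85 [462.5 268.3 146.7] [462.8 269.8  28.7  46.7  88. ]
wrist held roof (3114, array([584.4, 123.1, 220.9]), array([585.2, 124.1,  42. ,  44.7,  41.5]))
-5 -95 1277 [505.1  82.4  79.4] [505.1  82.2  50.   22.4   3. ]
-85 -95 1092 [428.7  80.1  79.4] [428.1  80.1  45.9  22.5   1.9]
-5 -5 1516 [502.8 171.5 103.3] [502.7 171.9  50.6  22.9   1.4]
-85 -5 1050 [430.  169.5 103.3] [429.3 169.7  38.3  22.6   1.4]
-45 95 1449 [460.5 269.3 146.1] [460.3 270.1  50.6  24.6   2.1]
```

View pics/wrist2.png

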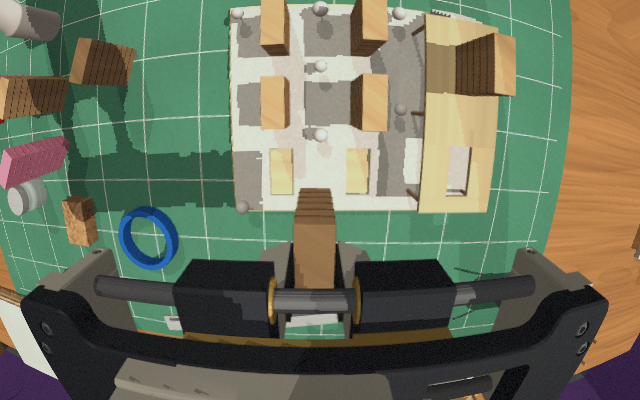

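>>> arm_command(xyz=[[-3,-20,0],[-3,-20,0],[0,0,-20],[0,0,-30],[0,0,-30],[0,0,-20],[0,0,0],[0,0,0]], spin=[0,0,0,0,0,0,0,0])

```text
time: 6.8
tool_pos: [0.5881, 0.0831, 0.2873]
tool_rot: [-3.142, 0.0, -3.115]
contact_force: [-0.3, -0.1, 0.4]
opening: 0.0215
grip_force: 30.0
```

```bash
cat >> h.py <<'E'
def held(P,t,foot,h,cl=2):
    # -x face and y extent of held block seen by the wrist camera
    q=near(P,t[0]-25,t[1],22,foot+3,foot+h*.55); f=q[abs(q[:,1]-t[1])<8]
    x=np.median(f[:,0]); A=np.c_[f[:,1]-t[1],f[:,2],np.ones(len(f))]; s=np.linalg.lstsq(A,f[:,0],rcond=None)[0]
    e=q[abs(q[:,0]-x)<4]; return dict(face_dx=round(x-t[0],1),yaw=np.degrees(-s[0]).round(2),tilt=np.degrees(s[1]).round(2),y=(np.percentile(e[:,1],[1,99])-t[1]).round(1),zmin=np.percentile(e[:,2],1).round(1),n=len(f))
E
python3 - <<'E'
from h import *
o=observe(); t=o['tool_pos']*1000; print(t.round(1),o['tool_rot'].round(4))
c=snap("wrist","w3"); P=wcloud(c); print(held(P,t,t[2]-236.9,72))
print(top(P,505.1,82.2,80),top(P,502.7,171.9,104))
cv2.imwrite('pics/c3.png',cv2.resize(c['img'][100:300,180:500,::-1],(800,500),interpolation=3))
E
```

```text
[588.1  83.1 287.3] [-3.1416e+00  2.0000e-04 -3.1147e+00]
{'face_dx': np.float64(-26.7), 'yaw': np.float64(1.06), 'tilt': np.float64(0.22), 'y': array([-11. ,  10.9]), 'zmin': np.float64(54.0), 'n': 388}
(2944, array([505.6,  82.2,  79.4]), array([505.7,  82.1,  49.1,  22.3,   1.3])) (2997, array([502.9, 170.7, 103.2]), array([502.9, 171.9,  50.1,  23.7,   2. ]))
```

View pics/c3.png

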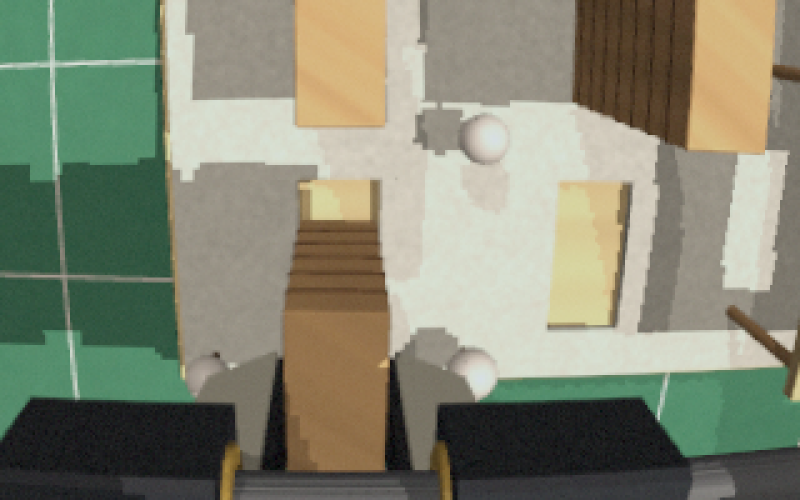

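The crop shows the foot of the short block heading into the recess at crop (340,200), well centred. The numbers ask for a shift of about (-1, +1) mm.

>>> arm_command(xyz=[[-0.8,1,0],[0,0,-15],[0,0,-12],[0,0,-6],[0,0,-3],[0,0,-2],[0,0,-2],[0,0,-1.5],[0,0,0]], spin=[0,0,0,0,0,0,0,0,0])

```text
time: 7.75
tool_pos: [0.5871, 0.0849, 0.2453]
tool_rot: [3.141, 0.0, -3.113]
contact_force: [-0.4, -0.5, 0.1]
opening: 0.0216
grip_force: 30.0
```

>>> arm_command(xyz=[[0,0,-0.5],[0,0,0]], spin=[0,0])

```text
time: 7.95
tool_pos: [0.5872, 0.0849, 0.2451]
tool_rot: [3.141, 0.001, -3.113]
contact_force: [-0.2, 0.8, 1.3]
opening: 0.0214
grip_force: 30.0
```

>>> arm_command(xyz=[[0,0,0],[0,0,0],[0,0,0],[0,0,0],[0,0,15],[0,0,30],[0,0,40],[0,0,40]], spin=[0,0,0,0,0,0,0,0], jaw=-0.2)

```text
time: 8.75
tool_pos: [0.5869, 0.0849, 0.3708]
tool_rot: [3.141, -0.001, -3.113]
contact_force: [0.6, -0.8, 0.2]
opening: 0.037
grip_force: 0.0
```

```bash
python3 - <<'E'
from h import *
o=observe(); t=o['tool_pos']*1000; print(t.round(1),o['tool_rot'].round(4))
for n in("scene","side","wrist"):
    c=snap(n,n+"4"); P=wcloud(c) if n=="wrist" else cloud(c)*1000
    print(n,top(P,588,84,80),top(P,508,82,80),top(P,447,-129,96))
E
```

```text
[586.9  84.9 370.8] [ 3.1414e+00 -1.1000e-03 -3.1134e+00]
scene (230, array([589.5,  85.9,  79.8]), array([587.2,  85. ,  53. ,  22.6,   2.7])) (192, array([509.8,  82.3,  80. ]), array([5.078e+02, 8.210e+01, 5.210e+01, 2.310e+01, 3.000e-01])) (139, array([ 449.7, -128.1,   95.5]), array([ 447.5, -128.2,   24.1,   51.4,   71. ]))
side (109, array([588. ,  83.2,  80.3]), array([587.7,  84.7,  25.4,  49.4,  88.4])) (114, array([508.7,  79.1,  80.1]), array([5.088e+02, 8.230e+01, 4.900e+01, 2.640e+01, 5.000e-01])) (169, array([ 448. , -130.7,   96.2]), array([ 448.4, -128.8,   25.3,   50.6,   71. ]))
wrist (1246, array([584.6,  85.7,  79.3]), array([585.6,  85.9,  50.8,  21.9,   1.2])) (1412, array([505.7,  82. ,  79.4]), array([505.7,  82.2,  49.6,  22.4,   2.7])) (892, array([ 445.2, -126.8,   95.1]), array([ 444.9, -128.2,   25. ,   49.9,   73.6]))
```

>>> arm_command(xyz=[[-17,-26,0],[-18,-27,0],[-18,-27,0],[-18,-27,0],[-18,-27,0],[-18,-27,0],[-17,-27,0],[-16,-26,0],[0,0,0],[0,0,0]], spin=[-2.3,-2.3,-2.3,-2.3,-2.3,-2.3,-2.3,-2.3,0,0], jaw=0.1)

```text
time: 9.9
tool_pos: [0.4468, -0.1293, 0.3689]
tool_rot: [3.141, -0.002, 2.847]
contact_force: [0.5, -0.1, -0.0]
opening: 0.0508
grip_force: 0.0
```

```bash
python3 - <<'E'
from h import *
o=observe(); t=o['tool_pos']*1000; print(t.round(1),np.degrees(o['tool_rot']).round(2))
c=snap("wrist","w5"); P=wcloud(c); print(top(P,446,-129,96))
E
```

```text
[ 446.8 -129.3  368.9] [ 1.7996e+02 -9.0000e-02  1.6314e+02]
(1426, array([ 443.6, -128.3,   95.3]), array([ 444.7, -128.8,   21.7,   50.4,   73.8]))
```

>>> arm_command(xyz=[[0.3,0,-25],[0,0,-35],[0,0,-35],[0,0,-25],[0,0,-8],[0,0,-2],[0,0,0]], spin=[0.6,0,0,0,0,0,0])

```text
time: 10.65
tool_pos: [0.448, -0.1288, 0.2403]
tool_rot: [-3.142, 0.001, 2.86]
contact_force: [-0.2, -0.4, 0.6]
opening: 0.0503
grip_force: 0.0
```

>>> arm_command(xyz=[[0,0,0],[0,0,0],[0,0,0],[0,0,0],[0,0,0]], spin=[0,0,0,0,0], jaw=-1)

```text
time: 11.15
tool_pos: [0.4475, -0.1292, 0.2401]
tool_rot: [-3.142, 0.001, 2.859]
contact_force: [0.2, -0.5, 2.7]
opening: 0.0215
grip_force: 30.0
```

>>> arm_command(xyz=[[0,0,20],[0,0,35],[0,0,40],[6,13,30],[14,31,0],[14,31,0],[14,31,0],[14,31,0],[14,31,0],[14,31,0],[14,31,0],[14,31,0],[14,30,0],[13,29,0],[6,13,0],[0,0,0],[0,0,-35],[0,0,-25],[0,0,0],[0,0,0]], spin=[0,0,0,0,2,2,2,2,2,2,2,2,1.8,0,0,0,0,0,0,0])

```text
time: 13.15
tool_pos: [0.5984, 0.2032, 0.3051]
tool_rot: [-3.141, -0.001, -3.114]
contact_force: [-0.0, 0.1, -0.7]
opening: 0.0222
grip_force: 30.0
```

```bash
python3 - <<'E'
from h import *
o=observe(); t=o['tool_pos']*1000; print(t.round(1),np.degrees(o['tool_rot']).round(2))
c=snap("wrist","w6"); P=wcloud(c); print(held(P,t,t[2]-240.2,96))
print(top(P,505.1,82.2,80),top(P,502.7,171.9,104))
E
```

```text
[598.4 203.2 305.1] [-1.7999e+02 -3.0000e-02 -1.7843e+02]
{'face_dx': np.float64(-27.9), 'yaw': np.float64(1.41), 'tilt': np.float64(0.08), 'y': array([-11.5,  10.7]), 'zmin': np.float64(70.0), 'n': 555}
(1872, array([505.7,  83.5,  79.2]), array([505.7,  82.4,  50.1,  23.6,   0.7])) (3163, array([503. , 172.5, 103.4]), array([502.8, 172.2,  50.4,  22.6,   1.8]))
```

>>> arm_command(xyz=[[-6.4,-14.3,0],[-6.3,-14.3,0],[0,0,0],[0,0,-20],[0,0,-16],[0,0,-5],[0,0,0],[0,0,0]], spin=[0,0,0,0,0,0,0,0])

```text
time: 14.0
tool_pos: [0.5862, 0.1756, 0.2649]
tool_rot: [3.141, 0.002, -3.113]
contact_force: [0.3, 0.9, -0.0]
opening: 0.0219
grip_force: 30.0
```

```bash
python3 - <<'E'
from h import *
o=observe(); t=o['tool_pos']*1000; print(t.round(1),np.degrees(o['tool_rot']).round(2))
c=snap("wrist","w7"); P=wcloud(c); print(held(P,t,t[2]-240.2,96))
print(top(P,505.1,82.2,80),top(P,502.7,171.9,104))
cv2.imwrite('pics/c7.png',cv2.resize(c['img'][100:300,180:500,::-1],(800,500),interpolation=3))
E
```

```text
[586.2 175.6 264.9] [ 1.7997e+02  1.2000e-01 -1.7838e+02]
{'face_dx': np.float64(-27.4), 'yaw': np.float64(1.42), 'tilt': np.float64(-0.18), 'y': array([-11.5,  10.7]), 'zmin': np.float64(29.4), 'n': 555}
(2933, array([505.4,  83.6,  79.2]), array([505.3,  82.5,  50.1,  23.3,   1.5])) (5208, array([502.7, 172.1, 103.4]), array([503.1, 172.1,  50.2,  22.1,   2. ]))
```

View pics/c7.png

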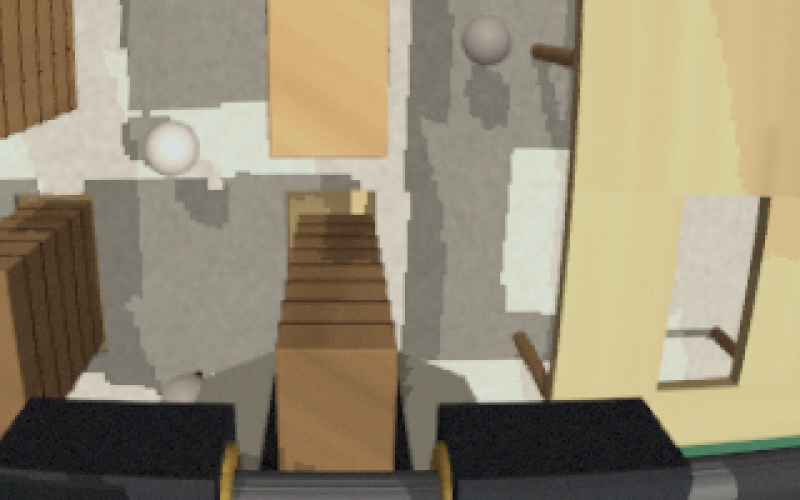

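The foot at crop (338,225) sits about 1 mm to the +y side of the recess, which spans columns 288–375. I'll shift it and lower.

>>> arm_command(xyz=[[-0.6,-1,0],[0,0,0],[0,0,-6],[0,0,-4],[0,0,-3],[0,0,-2],[0,0,-1.5],[0,0,0],[0,0,-0.5],[0,0,0]], spin=[0,0,0,0,0,0,0,0,0,0])

```text
time: 15.05
tool_pos: [0.585, 0.1743, 0.2482]
tool_rot: [3.142, 0.001, -3.113]
contact_force: [-5.1, -1.3, 9.7]
opening: 0.0217
grip_force: 30.0
```

>>> arm_command(xyz=[[0,0,0],[0,0,0],[0,0,0],[0,0,0],[0,0,15],[0,0,30],[0,0,40],[0,0,40],[0,0,10]], spin=[0,0,0,0,0,0,0,0,0], jaw=-0.2)

```text
time: 15.95
tool_pos: [0.5856, 0.1745, 0.3868]
tool_rot: [3.14, 0.008, -3.113]
contact_force: [1.4, -0.4, 1.3]
opening: 0.0366
grip_force: 0.0
```

```bash
python3 - <<'E'
from h import *
o=observe(); t=o['tool_pos']*1000; print(t.round(1),np.degrees(o['tool_rot']).round(2))
for n in("scene","side","wrist"):
    c=snap(n,n+"8"); P=wcloud(c) if n=="wrist" else cloud(c)*1000
    print(n,top(P,585,174,104),top(P,505,172,104),top(P,588,84,80),top(P,468,-257,120))
E
```

```text
[585.6 174.5 386.8] [ 179.93    0.47 -178.38]
scene (263, array([586.4, 174.2, 103.9]), array([584.1, 173.6,  52.4,  22.5,   1.6])) (219, array([507.6, 172.3, 103.8]), array([505.9, 171.5,  53.7,  22.2,   2.4])) (234, array([589.8,  85.9,  79.7]), array([587.5,  85.4,  52.2,  22.1,   1.9])) (130, array([ 470.1, -255.3,  119.3]), array([ 467.7, -256.9,   25.4,   51.8,   71.3]))
side (99, array([584.8, 171.6, 104.1]), array([584.6, 173.5,  27. ,  49. ,  89.5])) (99, array([505.9, 169.1, 104.2]), array([505.7, 171.6,  49.5,  26.3,   2.9])) (111, array([587.7,  83. ,  80.3]), array([587.6,  84. ,  26. ,  49.3,  86.4])) (229, array([ 468.4, -258. ,  120.4]), array([ 468.4, -256.7,   23.6,   50.4,   68.5]))
wrist (1386, array([580.6, 174.5, 103.3]), array([581.8, 174.4,  49.7,  22.1,   2.2])) (1596, array([502.7, 172.1, 103.4]), array([503. , 172.1,  49.1,  22.4,   1.9])) (1097, array([584.1,  86.3,  79.2]), array([584.8,  85.9,  49.7,  23. ,   1.1])) (0, array([nan, nan, nan]), array([0., 0., 0., 0., 0.]))h.py:29: RuntimeWarning: Mean of empty slice.
  r=cv2.minAreaRect(t[:,:2].astype(np.float32)); return len(t),t.mean(0).round(1),np.round([*r[0],*r[1],r[2]],1)
  ret = um.true_divide(
```

>>> arm_command(xyz=[[-10.7,-39.2,0],[-10.7,-39.2,0],[-10.7,-39.2,0],[-10.7,-39.2,0],[-10.7,-39.2,0],[-10.7,-39.2,0],[-10.7,-39.2,0],[-10.7,-39.2,0],[-10.7,-39.2,0],[-10.7,-39.2,0],[-10.7,-39.2,0],[0,0,0],[0,0,0]], spin=[-2.1,-2.1,-2.1,-2.1,-2.1,-2.1,-2.1,-2.1,-2.1,-2.1,-2.1,0,0], jaw=0.1)

```text
time: 17.4
tool_pos: [0.4668, -0.2574, 0.3796]
tool_rot: [3.14, -0.004, 2.765]
contact_force: [-0.0, 0.7, 0.7]
opening: 0.0502
grip_force: 0.0
```

```bash
python3 - <<'E'
from h import *
o=observe(); t=o['tool_pos']*1000; print(t.round(1),np.degrees(o['tool_rot']).round(2))
c=snap("wrist","w9"); P=wcloud(c); print(top(P,466,-257,120))
E
```

```text
[ 466.8 -257.4  379.6] [179.91  -0.23 158.4 ]
(1551, array([ 464.8, -255.9,  119.3]), array([ 465.9, -256.5,   21.5,   50.6,   69. ]))
```

>>> arm_command(xyz=[[1.3,0.3,-25],[0,0,-35],[0,0,-35],[0,0,-22],[0,0,-7],[0,0,-2],[0,0,0],[0,0,0]], spin=[0.4,0,0,0,0,0,0,0])

```text
time: 18.25
tool_pos: [0.4691, -0.2565, 0.257]
tool_rot: [-3.141, 0.002, 2.774]
contact_force: [-0.0, 1.0, -0.1]
opening: 0.0505
grip_force: 0.0
```

>>> arm_command(xyz=[[0,0,0],[0,0,0],[0,0,0],[0,0,0],[0,0,0],[0,0,0],[0,0,0]], spin=[0,0,0,0,0,0,0], jaw=-1, squeeze=40)

```text
time: 18.95
tool_pos: [0.4687, -0.2566, 0.2559]
tool_rot: [-3.142, 0.0, 2.774]
contact_force: [-0.3, -0.1, 1.7]
opening: 0.0218
grip_force: 40.0
```

>>> arm_command(xyz=[[0,0,15],[0,0,40],[0,0,40],[0,0,40],[7,37.8,0],[7,37.8,0],[7,37.8,0],[7,37.8,0],[7,37.8,0],[7,37.8,0],[7,37.8,0],[7,37.8,0],[7,37.8,0],[7,37.8,0],[7,37.8,0],[7,37.8,0],[7,37.8,0],[7,37.8,0],[0,0,0],[0,0,0]], spin=[0,0,0,0,1.62,1.62,1.62,1.62,1.62,1.62,1.62,1.62,1.62,1.62,1.62,1.62,1.62,1.62,0,0])

```text
time: 20.95
tool_pos: [0.5664, 0.2733, 0.3898]
tool_rot: [-3.141, -0.001, -3.112]
contact_force: [-0.1, 0.6, -0.5]
opening: 0.0219
grip_force: 40.0
```

>>> arm_command(xyz=[[0,0,-20],[0,0,-14],[0,0,-7],[0,0,0],[0,0,0]], spin=[0,0,0,0,0])

```text
time: 21.45
tool_pos: [0.5669, 0.272, 0.3504]
tool_rot: [3.141, 0.001, -3.115]
contact_force: [0.2, 0.3, -1.2]
opening: 0.0219
grip_force: 40.0
```

```bash
cat > slot.py <<'E'
from h import *
import sys
o=observe(); t=o['tool_pos']*1000; print(t.round(1),np.degrees(o['tool_rot']).round(2),o['contact_force'].round(1))
foot=t[2]-255.8
c=snap("wrist",sys.argv[1]); P=wcloud(c); print("foot",foot.round(1),held(P,t,max(foot,75),120 if foot>70 else 60))
print("tower",top(P,460.3,270,147))
# deck-top plane 72: cast every pixel ray onto z=72 ; slot = not-deck pixels inside deck
q=P.reshape(-1,3); d=q[(abs(q[:,2]-72)<2)]
a=np.radians(1.6);R=np.array([[np.cos(a),-np.sin(a)],[np.sin(a),np.cos(a)]])
M=(d[:,:2]-[507.7,176.9])@R
for nm,k in (("y+rim",(abs(M[:,0]-45)<8)&(M[:,1]>95)&(M[:,1]<125)),("y-rim",(abs(M[:,0]-45)<8)&(M[:,1]<95)&(M[:,1]>70)),("x-rim",(abs(M[:,1]-95)<8)&(M[:,0]<50)&(M[:,0]>15)),("x+rim",(abs(M[:,1]-95)<8)&(M[:,0]>70))):
    m=M[k]; 
    if len(m)>5: print(nm,len(m),{"y+rim":np.percentile(m[:,1],1),"y-rim":np.percentile(m[:,1],99),"x-rim":np.percentile(m[:,0],99),"x+rim":np.percentile(m[:,0],1)}[nm].round(1))
b=(np.array([t[0]-2.7,t[1]])-[507.7,176.9])@R; print("block centre in model (wrist frame) ~",b.round(1))
cv2.imwrite(f'pics/{sys.argv[1]}c.png',cv2.resize(c['img'][100:300,180:500,::-1],(800,500),interpolation=3))
E
python3 slot.py w10
```

```text
[566.9 272.  350.4] [ 1.7999e+02  4.0000e-02 -1.7846e+02] [ 0.2  0.3 -1.2]
foot 94.6 {'face_dx': np.float64(-27.7), 'yaw': np.float64(1.64), 'tilt': np.float64(0.11), 'y': array([-11.2,  10.4]), 'zmin': np.float64(99.9), 'n': 633}
tower (3130, array([460.6, 270.9, 146.4]), array([460.1, 270.7,  50. ,  22.2,   1.6]))
y+rim 328 109.3
y-rim 216 81.9
x-rim 390 32.9
block centre in model (wrist frame) ~ [59.1 93.5]
```

View pics/w10c.png

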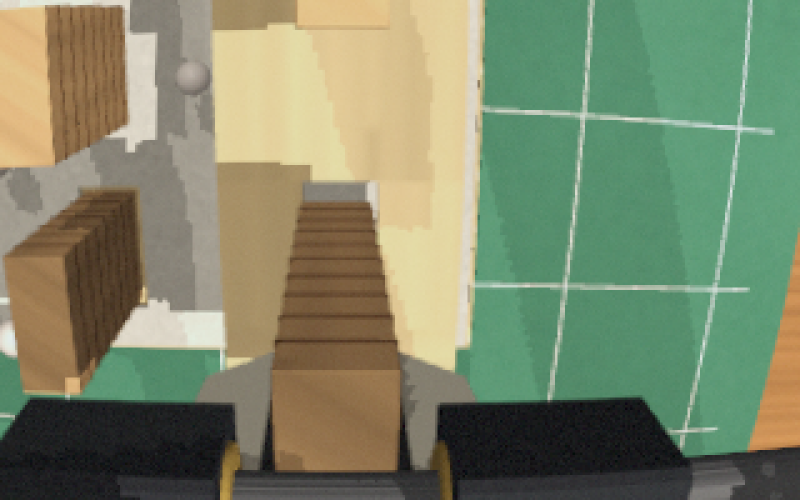

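>>> arm_command(xyz=[[0.8,1.7,0],[0,0,-8],[0,0,-7],[0,0,-2],[0,0,0],[0,0,0]], spin=[0,0,0,0,0,0])

```text
time: 22.1
tool_pos: [0.5675, 0.2744, 0.3327]
tool_rot: [3.142, -0.0, -3.114]
contact_force: [-0.9, -0.2, -0.9]
opening: 0.0223
grip_force: 40.0
```

```bash
python3 slot.py w11; python3 - <<'E'
from h import *
c=dict(np.load('pics/w11.npz')); cv2.imwrite('pics/w11d.png',cv2.resize(c['img'][150:250,260:380,::-1],(720,600),interpolation=3))
E
```

```text
[567.5 274.4 332.7] [ 180.    -0.  -178.4] [-0.9 -0.2 -0.9]
foot 76.9 {'face_dx': np.float64(-27.8), 'yaw': np.float64(1.54), 'tilt': np.float64(0.18), 'y': array([-11.3,  10.4]), 'zmin': np.float64(82.7), 'n': 633}
tower (3777, array([460.4, 270.9, 146.4]), array([459.9, 270.7,  49.9,  22.1,   1.7]))
y+rim 362 108.1
y-rim 277 81.7
x-rim 445 32.8
block centre in model (wrist frame) ~ [59.8 95.8]
```

View pics/w11d.png

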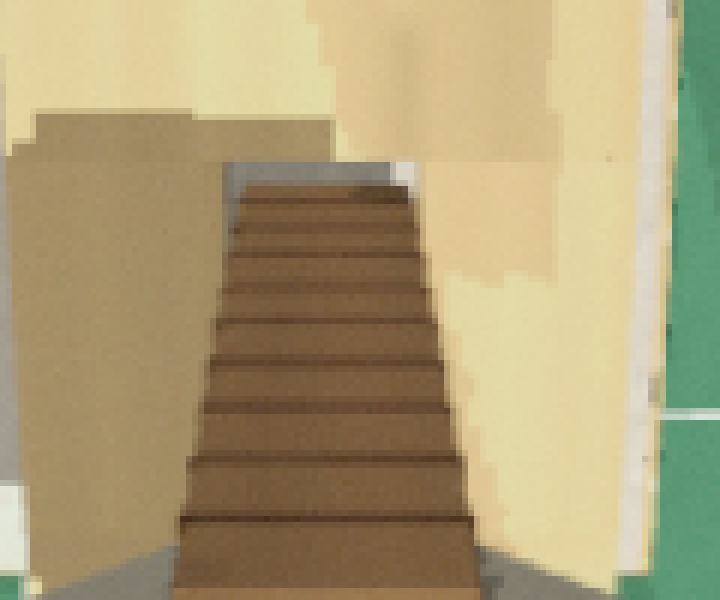

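The foot has a gap of about 2.5 mm on the left and 0.7 mm on the right (crop columns 225/243 and 410/415). I'll shift -0.8 mm in y and insert slowly.

>>> arm_command(xyz=[[0,-0.8,0],[0,0,0],[0,0,-3],[0,0,-3],[0,0,-3],[0,0,-3],[0,0,0],[0,0,0]], spin=[0,0,0,0,0,0,0,0])

```text
time: 22.95
tool_pos: [0.5675, 0.2735, 0.3206]
tool_rot: [-3.142, -0.0, -3.114]
contact_force: [0.3, 0.4, -0.7]
opening: 0.022
grip_force: 40.0
```

```bash
python3 slot.py w12
```

```text
[567.5 273.5 320.6] [-1.8000e+02 -1.0000e-02 -1.7841e+02] [ 0.3  0.4 -0.7]
foot 64.8 {'face_dx': np.float64(-27.9), 'yaw': np.float64(1.85), 'tilt': np.float64(0.38), 'y': array([-11.5,  10.6]), 'zmin': np.float64(78.3), 'n': 289}
tower (4390, array([460.8, 270.9, 146.4]), array([460.2, 270.8,  50. ,  22.6,   1.6]))
y+rim 396 109.0
y-rim 293 81.5
x-rim 524 34.7
block centre in model (wrist frame) ~ [59.8 95. ]
```

>>> arm_command(xyz=[[0,0,-5],[0,0,-8],[0,0,-8],[0,0,-8],[0,0,-5],[0,0,-3],[0,0,-1],[0,0,0],[0,0,0],[0,0,0]], spin=[0,0,0,0,0,0,0,0,0,0])

```text
time: 24.0
tool_pos: [0.5676, 0.2736, 0.2831]
tool_rot: [3.141, 0.001, -3.114]
contact_force: [-0.1, -0.3, -0.9]
opening: 0.0218
grip_force: 40.0
```

```bash
python3 slot.py w13; python3 - <<'E'
from h import *
t=observe()['tool_pos']*1000
im=[]
for n in("scene","side"):
    c=snap(n,n+"13"); P=cloud(c)*1000; 
    for nm,x,y in(("held",567,273.7),("tower",462.5,270.2)):
        q=near(P,x,y,30,139,155); print(n,nm,len(q),np.percentile(q[:,2],[50,90]).round(1) if len(q) else '')
    im.append(c['img'][...,::-1])
    
w=dict(np.load('pics/w13.npz'))['img'][...,::-1]
A=cv2.resize(im[0][220:340,400:520],(400,400),interpolation=3); B=cv2.resize(w[150:250,260:360],(400,400),interpolation=3)
cv2.imwrite('pics/fin.png',np.hstack([A,B]))
E
```

```text
[567.6 273.6 283.1] [ 1.7998e+02  4.0000e-02 -1.7841e+02] [-0.1 -0.3 -0.9]
foot 27.3 {'face_dx': np.float64(-27.7), 'yaw': np.float64(1.61), 'tilt': np.float64(-0.03), 'y': array([-10.9,  10.1]), 'zmin': np.float64(78.3), 'n': 466}
tower (6675, array([463.7, 271. , 146.4]), array([463. , 270.9,  44.5,  22.5,   2.2]))
y+rim 561 108.4
y-rim 418 82.4
x-rim 760 35.2
block centre in model (wrist frame) ~ [59.8 95. ]
scene held 374 [147.  149.8]
scene tower 16 [147. 148.]
side held 0 
side tower 100 [146.9 149. ]
```

View pics/fin.png

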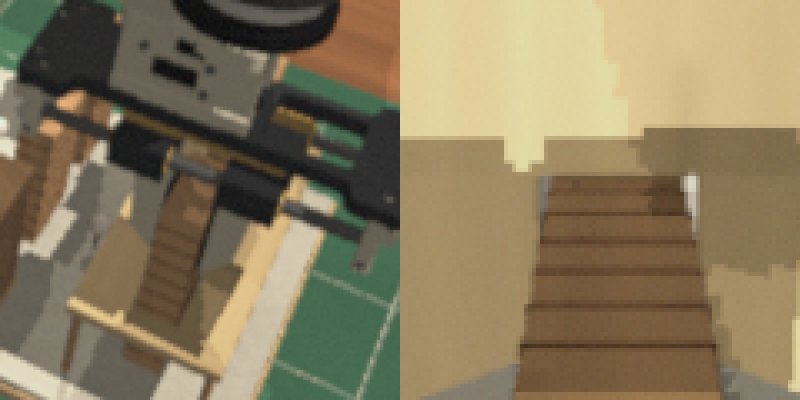

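Roof is at 147.0 mm, level with the tower, and the side gaps are about equal. Forces are near zero. A small x nudge will check that it hangs free.

>>> arm_command(xyz=[[0.8,0,0],[0,0,0],[0,0,0]], spin=[0,0,0])

```text
time: 24.45
tool_pos: [0.5683, 0.2735, 0.2827]
tool_rot: [3.142, 0.0, -3.114]
contact_force: [0.2, 0.1, -1.3]
opening: 0.0219
grip_force: 40.0
```

>>> arm_command(xyz=[[-1.6,0,0],[0,0,0],[0,0,0]], spin=[0,0,0])

```text
time: 24.75
tool_pos: [0.5666, 0.2736, 0.2828]
tool_rot: [3.142, -0.0, -3.114]
contact_force: [-0.8, -0.3, -0.9]
opening: 0.0219
grip_force: 40.0
```

>>> arm_command(xyz=[[0.8,0,0],[0,0,0],[0,0,0],[0,0,0],[0,0,0]], spin=[0,0,0,0,0])

```text
time: 25.25
tool_pos: [0.5675, 0.2735, 0.2828]
tool_rot: [3.141, 0.0, -3.114]
contact_force: [-1.1, 0.4, -0.8]
opening: 0.0218
grip_force: 40.0
```

Free on both sides, and back in the centre. Handing in.

```bash
python3 -c "
from cell import *
print(observe()['contact_force']); print(hand_in())"
```

```text
[-1.14221027  0.39088577 -0.82030724]
the job is handed in; nothing more can be done
None
```

The job is handed in: the short and mid blocks are seated in the low and middle rows, roofs level with their neighbours. The long block is still held upright in the deck slot, roof measured at 147 mm, level with the tower, and no side contact felt when nudged 0.8 mm each way in x.

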